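Set a test coupon under the thickness gauge

TASK

Measure the square-headed test coupon: raise the lift lever on the gauge fully, draw the coupon out of the drying rack, lay it flat on the gauge's table under the raised foot, centred, with its stem towards the gauge's open front and its head end square and flush against the stop bar, then lower the lever fully so that the foot rests on the coupon. Only the head can be reached in the rack, and there is no room for a gripper around it under the gauge, so put the coupon down and take it again by the stem. Leave the round-headed coupon and everything else where it is.

Things in the scene. Friction and masses are not known exactly. Their poses are not given: they have to be found in the camera images.
- gauge: Fixed grey bench thickness gauge. Origin on the bench under the foot's axis; x from open front to rear column, y to the side where the lever comes out. Base x -40 to 150, y +-65, 30 high. Work table 80 x 80 about the axis, top at z 60. Overhanging head: y +-30, from x = -28 back, z 105 to 175; dial on it to z 231. Stop bar on the table: 64 wide, 14 high, front face at x = 22.5.
- table_center (a point): Point on the top face of the work table, on the spindle axis; axes as the gauge's.
- stop_face (a point): Middle of the stop bar's front face, at table-top height; axes as the gauge's. It lies 22.5 behind the spindle axis.
- foot (a point): Centre of the underside of the spindle's flat foot (18 diameter). A light spring (about 3 N) pushes it down; it is 0.5 above the bare table when down and about 23 above it with the lever fully raised.
- lift_lever (a joint): Lift lever, rad: 0 = fully lowered (22 deg below level), 0.85 = fully raised (27 deg above level). The first 0.13 is free play, then it lifts the foot. Stays where it is left (about 3 N at the grip to raise it). Pivot axis parallel to the gauge's x through gauge y = -32, z = 135.
- lever_grip (a point): Centre of the lever's black cross grip, a cylinder 18 diameter and 22 long lying along the gauge's x, 140 from the pivot; at 0 it stands at gauge (0, 98, 83), clear of the table and head. The lever bar is 7 thick.
- square_coupon: White plastic coupon, loose, about 50 g, 10 thick: square head 45 (x) x 36 (y), stem 14 wide running from the head to x = -107.5. Origin at the underside of the head's centre; x from stem to head end, z up. It starts flat on the bench, head out of one of the rack's bays, stem inside.
- head_end (a point): Middle of the square coupon's free head end (x = 22.5, half its thickness up); axes as the coupon's.
- stem_grip (a point): Point on the square coupon's stem at x = -84, half its thickness up, where it can be held while the head goes under the foot.
- rack: Fixed low aluminium drying rack: x 45 (open front) to -50, 150 wide (y), 32 high. Origin on the bench at its centre. Two bays at y = +-50, each 24 wide and 27 high under the roof, hold the coupons' stems; the coupons lie directly on the bench and draw straight out towards the rack's +x by at least 90.
- round_coupon: Like the square coupon but with a round head 43 in diameter; origin and axes alike. Leave it.
- beaker: Clear plastic beaker 72 diameter, 95 high; origin under it. Leave it.
- jar: Closed glass jar 72 diameter, 90 high; origin under it. Leave it.
- weight: Brass weight 36 diameter, 48 high; origin under it. Leave it.
- dish: Glass dish 90 diameter, 18 high; origin under it. Leave it.
- screwdriver: Screwdriver 180 long, lying along its x; origin at its middle. Leave it.
Not all that is in view belongs to the job. What is shaped like the square_coupon but pink is not meant.

How it is judged:
By the outcome, as a careful person would: the job done as asked, in the order asked, and still so for the second after the job is handed in, with the robot touching nothing.
It also fails if it takes over 67 s, if anything falls off the work surface, if the arm or the gripper's body presses on something with over 40 N, if the wrist force passes 120 N, or if a joint passes its speed limit or range.

ROBOT

A 6-joint arm with a two-finger parallel gripper is mounted at the origin on the work surface. World frame = base frame: x ahead of the robot, y to its left, z up, the work surface at z = 0. Lengths are in m, angles in degrees, forces in N, time in s.
With the tool pointing down it reaches from about 0.4 to 0.825 m from the base axis. Payload 7 kg.
Tool frame: the origin (TCP) lies between the finger pads; the fingertips stand 19 mm ahead of it and the grasp point (between the pads) is the TCP (r.finger_overhang is the distance from the TCP to the fingertips, in m); z points along the fingers, y is the direction in which the jaws open and shut (so a half turn about z gives the same grasp; the last joint's range is limited). The gripper opens to 88 mm and grips with 3 to 60 N. Pads are 19 mm wide; open, the fingers measure 130 mm over their backs; the gripper's body (78 mm by 193 mm) begins 47 mm behind the grasp point.
Start: joints at [89.616, 20.546, 0.682, 0, -70.136, -16.507], TCP at [0.196, 0.646, 0.246] pointing down, gripper open.
Joint ranges: [-176.03, 176.03], [-82.01, 121.73], [-58.28, 71.71], [-173.87, 95.51], [-174.79, -0.11], [-173.66, 173.66]. Speed limits (degrees/s): [136.94, 136.94, 172.46, 180, 180, 180].

INTERFACE

Orientations are given as [roll, pitch, yaw] about the fixed x, y, z axes, in that order (R = Rz(yaw) Ry(pitch) Rx(roll)).
In Python, from plant import r, optics gives the robot as it stands. The module is installed in compiled form; this text tells all that it offers.
- The arm moves only by the tool step_arm, never from a script. Its argument "increments" is a list of rows, each an object of numbers: "tx", "ty", "tz": the shift along the world's x, y, z in mm; "ax", "ay", "az": the turn, a rotation vector about the world's x, y, z in degrees; "claw": the gripper command: -1 is shut, 1 is fully open, values between are in proportion. In form: [{"tx": .., "ty": .., "tz": .., "ax": .., "ay": .., "az": .., "claw": ..}, ...]. A call has 1 to 12 rows; each row shifts and turns the commanded pose from where the row before left it; what a row does not reach is not made up. A row lasts 1/10 s, in which the tool goes at most 50 mm and 8.59 degrees, less where a joint would pass 70% of its speed; a pose out of reach is approached as far as the arm can. A call with a gripper value outside its range is refused whole. The fingers move at their own pace and stop on an object; "newtons" is the grip in N (left out, the last holds). Time passes only in rows, so rows that do not move let the fingers close. It gives the time, the measured TCP pose, the force and the opening at its end, in the units of the state.
- r.get_state(): the state, without advancing time (a new reading comes with each control period).
- optics.capture(name): name is "side" or "top"; returns a dict with "image" (480x640x3 uint8, blue, green, red), "depth" (480x640 float32, m along the optical axis (not along the pixel's ray), 0 where there is no reading), "fx", "fy", "cx", "cy" (pixels), "distortion" ([k1, k2, p1, p2, k3] as OpenCV has them; the pictures are not rectified), "R" (3x3) and "t" (3): a world point X has camera coordinates R X + t. Camera axes: x right, y down, z forward; pixel columns grow to the right and rows downward; lengths in m; the calibration is good to about 2 mm. A picture is of the moment at which its call begins.
- r.close_job(): hands the job in, once; it reports no verdict.
The state is a dict: "time_s": time; "joints": joint angles; "qd": joint speeds; "joint_torque": joint torques, N m; "tcp_pos": TCP position; "eef_rot": TCP orientation; "contact_force": force on the tool from outside, world axes, zero at the start; "moment": the same for the moment, N m; "gripper_width": finger opening in m.
Only numpy, scipy, OpenCV 4.12 (cv2) and the standard library are available. Lean on these libraries where they do the work, as an engineer would, in place of code of your own. Each camera call takes 0.05 s, during which the arm holds its last target. There are 200 camera calls.

## Working session

There is one attempt and no reset: what is moved stays moved. The work goes in short steps, Python scripts to look and compute and a tool call to move; the robot and the scene stay as the last step left them, time stands still between calls to the robot, and variables do not carry over. Pictures are saved under pics/ and viewed, about 8 in all and at most 12, crops included, and the job is handed in when it is done.

Besides the shell and the picture viewer there is one more tool, called after ">>>" in YAML: its name, and indented under it one key for each argument. step_arm: Moves the arm, as the interface text tells. Its arguments: {"type":"object","properties":{"increments":{"type":"array","items":{"type":"object","properties":{"tx":{"type":"number"},"ty":{"type":"number"},"tz":{"type":"number"},"ax":{"type":"number"},"ay":{"type":"number"},"az":{"type":"number"},"claw":{"type":"number"}}}},"newtons":{"type":"number"}},"required":["increments"]}

```bash
mkdir -p pics && cat > h.py <<'E'
import numpy as np, cv2
from plant import r, optics
def cap(n,fn=None):
    c=optics.capture(n)
    if fn: cv2.imwrite('pics/'+fn,c['image'])
    np.savez(''+n+'.npz',**{k:np.asarray(v) for k,v in c.items()})
    return c
def load(n): return dict(np.load(''+n+'.npz'))
def K(c): return np.array([[c['fx'],0,c['cx']],[0,c['fy'],c['cy']],[0,0,1]],float)
def ray(c,uv):
    p=cv2.undistortPoints(np.array(uv,float).reshape(-1,1,2),K(c),np.array(c['distortion'],float)).reshape(-1,2)
    return np.c_[p,np.ones(len(p))]
def atz(c,uv,z):
    R=np.array(c['R']);t=np.array(c['t']).ravel()
    o=-R.T@t; d=ray(c,uv)@R
    return o+d*((z-o[2])/d[:,2])[:,None]
def cloud(c):
    h,w=c['depth'].shape
    v,u=np.mgrid[:h,:w]
    P=ray(c,np.c_[u.ravel(),v.ravel()])*c['depth'].reshape(-1,1)
    R=np.array(c['R']);t=np.array(c['t']).ravel()
    X=((P-t)@R).reshape(h,w,3); X[c['depth']==0]=np.nan
    return X
def proj(c,X):
    R=np.array(c['R']);t=np.array(c['t'],float).ravel()
    return cv2.projectPoints(np.array(X,float).reshape(-1,1,3),cv2.Rodrigues(R.astype(float))[0],t,K(c),np.array(c['distortion'],float))[0].reshape(-1,2)
E
python3 - <<'E'
from h import *
for n in('top','side'):
    c=cap(n,n+'1.png'); R=np.array(c['R']); print(n,-R.T@np.array(c['t']).ravel(),R[2],c['fx'],c['distortion'])
print(r.get_state())
E
```

```text
top [ 0.31185209 -0.02258735  1.253061  ] [ 0.19441389  0.01360301 -0.98082526] 546.0955627232047 [-0.0469976  0.         0.         0.         0.       ]
side [ 0.36076218 -0.84989958  0.83637862] [ 0.16962677  0.73971646 -0.65118839] 546.1503587343907 [-0.08719325  0.          0.          0.          0.        ]
{'time_s': 0.1, 'joints': array([ 8.96145995e+01,  2.05881518e+01,  6.40469879e-01, -1.57986123e-02,
       -7.01363709e+01, -1.65071676e+01]), 'qd': array([ 0.00892677, -0.20040496,  0.06861557,  0.12495167,  0.01797371,
        0.0280072 ]), 'joint_torque': array([-2.30721467e-03, -5.84159195e+01,  2.93751526e+01,  7.01553226e+00,
        1.01396267e-02, -4.86639669e-05]), 'tcp_pos': array([0.19605317, 0.64548869, 0.24472418]), 'eef_rot': array([ 1.79915191e+02, -9.64386142e-03, -1.68979399e+01]), 'contact_force': array([-0.27222379,  0.04334377,  0.39584607]), 'moment': array([ 0.01262551, -0.01540999,  0.01011388]), 'gripper_width': 0.0874738591261695}
```

View pics/top1.png

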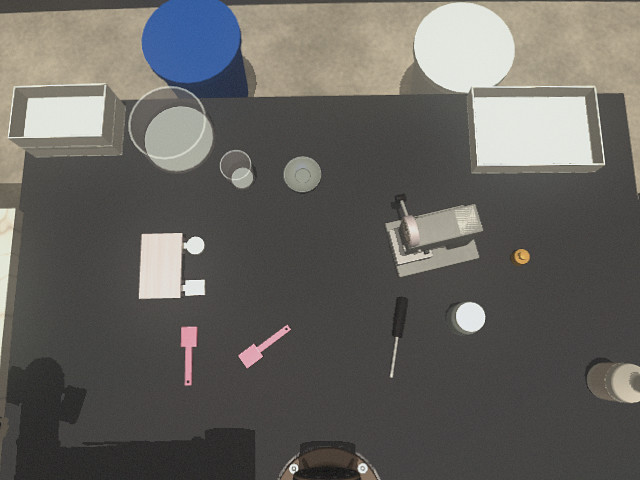

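View pics/side1.png

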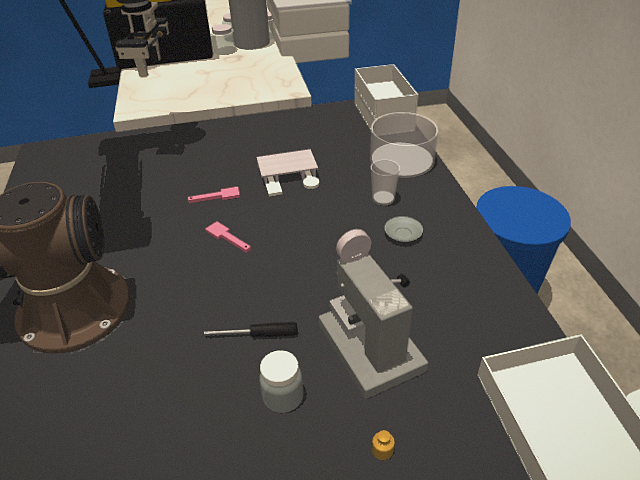

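Top view: rack around (162,266) with the white square head at (195,288) and the round head at (195,245). The gauge is around (432,240), lever grip at (400,200), open front facing image left. The side view agrees. Next I fit the poses.

```bash
python3 - <<'E'
from h import *
c=load('top'); X=cloud(c); 
def fit(u0,u1,v0,v1,z0,z1,extra=None):
    S=X[v0:v1,u0:u1]; m=(S[...,2]>z0)&(S[...,2]<z1)
    if extra is not None: m&=extra[v0:v1,u0:u1]
    m=cv2.morphologyEx(m.astype(np.uint8),cv2.MORPH_OPEN,np.ones((3,3)))
    n,l,s,_=cv2.connectedComponentsWithStats(m); k=1+np.argmax(s[1:,4]); P=S[l==k]
    rc=cv2.minAreaRect((P[:,:2]*1000).astype(np.float32)); print(len(P),'z',np.median(P[:,2]).round(4),'c',np.round(rc[0],1),'size',np.round(rc[1],1),'ang',round(rc[2],2)); return P
print('rack');fit(120,190,220,310,.022,.045)
print('headtop');fit(380,490,190,290,.165,.185)
print('base');fit(380,490,190,290,.02,.04)
print('table');fit(380,490,190,290,.05,.068)
img=c['image'].astype(int); white=(img.min(2)>170)
print('sq');fit(184,215,270,305,-.01,.025,white)
print('round');fit(184,215,230,260,-.01,.025,white)
# white outline by pixels
for (u0,u1,v0,v1) in((180,215,270,305),):
    m=white[v0:v1,u0:u1].astype(np.uint8)
    for row in img[v0:v1,u0:u1].min(2)[::1]: print(' '.join('%3d'%x for x in row))
im=c['image'][180:300,370:500]; im2=c['image'][220:310,130:220]
s=load('side')['image']
a=cv2.resize(im,(520,480),interpolation=cv2.INTER_CUBIC); b=cv2.resize(s[220:400,300:440],None,fx=2,fy=2,interpolation=cv2.INTER_CUBIC)
o=np.zeros((480,800,3),np.uint8); o[:,:520]=a; o[:360,520:]=b
cv2.imwrite('pics/crop2.png',o)
E
```

```text
rack
2683 z 0.0326 c [519.7 379.1] size [151.6  97.2] ang 0.76
headtop
1846 z 0.1754 c [ 573.1 -250.6] size [ 61.8 132.1] ang 12.44
base
1252 z 0.0302 c [ 530.8 -252. ] size [ 47.7 189.7] ang 13.56
table
536 z 0.0605 c [ 559.1 -189.2] size [80.8 80.5] ang 13.13
sq
298 z 0.0104 c [471.6 305.1] size [36.  47.4] ang 3.69
round
254 z 0.0105 c [570.1 307.3] size [42.3 41.1] ang 45.67
193 109  56  57  76  77  79  76  77  80  79  78  77  76  73  75  78  77  71  79  75  74  77  75  74  74  73  71  75  76  75  75  76  69  75
194 110  64  61  76  79  81  80  80  75  76  79  79  78  76  77  75  74  79  78  76  73  73  81  72  75  71  73  71  71  74  74  73  71  73
191 107  59  58  77  78  77  80  75  76  80  78  71  77  77  78  75  74  76  70  76  76  73  72  74  74  80  71  74  71  75  72  73  70  75
193 108  58  58  77  77  78  78  74  79  74  72  76  77  76  72  77  73  75  75  79  75  75  76  76  74  74  72  74  75  77  77  77  70  74
195 108  56  61  75  78  79  77  79  76  79  77  79  75  78  76  80  76  75  77  76  77  75  80  73  73  73  74  75  70  76  72  75  75  79
192 109  59  56  7
[... 3481 characters left out ...]

 72  75  74  75  77  77  79  72  77  74  74  77  73  76  75  75  68  74  76  77  76  76  73  72  72  70  72  75  70  73  74  73  72  73  71
 73  78  81  80  77  75  77  75  76  76  68  73  74  70  74  76  75  75  74  75  69  72  71  73  70  75  74  69  74  76  75  74  72  76  72
 79  74  75  74  76  70  76  76  75  70  71  76  73  73  76  75  74  74  77  76  71  76  76  75  76  78  73  73  71  69  73  72  73  69  74
 76  72  77  70  75  74  73  77  72  76  73  76  78  74  74  72  76  72  78  71  72  68  73  72  75  72  72  73  73  69  73  73  71  76  72
 75  73  74  77  76  73  79  73  76  72  78  74  77  70  76  76  75  73  77  74  75  75  71  78  75  71  73  71  69  75  74  72  69  72  73
```

View pics/crop2.png

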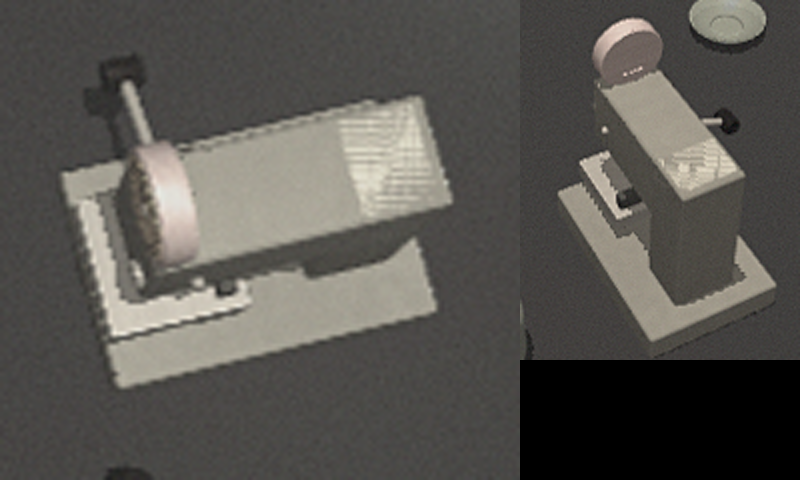

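The crop shows the gauge's table front-left, lever grip at full-image pixel (400.7,198), head and dial. The fits agree with each other: gauge axis at about (559,-189), x axis at yaw about -77°. I check the predicted points before moving.

```bash
cat >> h.py <<'E'
G0=np.array([.5591,-.1892]); GA=np.deg2rad(-77.0)
def g2w(p):
    p=np.asarray(p,float)/1000; c,s=np.cos(GA),np.sin(GA)
    return np.array([G0[0]+c*p[0]-s*p[1],G0[1]+s*p[0]+c*p[1],p[2]])
def w2g(P):
    d=P[...,:2]-G0; c,s=np.cos(GA),np.sin(GA)
    return np.stack([c*d[...,0]+s*d[...,1],-s*d[...,0]+c*d[...,1],P[...,2]],-1)*1000
E
python3 - <<'E'
from h import *
for n in('top','side'):
    c=load(n);X=cloud(c);g=w2g(X);print(n,'grip proj',proj(c,g2w([0,98,83])))
    m=(np.abs(g[...,0])<30)&(g[...,1]>75)&(g[...,1]<125)&(g[...,2]>40)&(g[...,2]<130)
    print(m.sum(),np.nanpercentile(g[m],[2,50,98],axis=0).round(1))
    for nm,b in(('head',(40,160,-45,45,160,185)),('base',(-60,170,-80,80,25,36)),('table',(-50,50,-50,50,54,66)),('bar',(0,60,-45,45,68,85))):
        m=(g[...,0]>b[0])&(g[...,0]<b[1])&(g[...,1]>b[2])&(g[...,1]<b[3])&(g[...,2]>b[4])&(g[...,2]<b[5])
        if m.sum()>3: print(nm,m.sum(),np.nanpercentile(g[m],[1,50,99],axis=0).round(1).tolist())
print('w grip',g2w([0,98,83]))
E
```

```text
top grip proj [[400.16114605 198.87587355]]
104 [[-10.9  76.6  83.6]
 [ -0.5  95.3  93.7]
 [ 10.6 106.8 100.2]]
head 1280 [[40.8, -29.7, 164.5], [84.2, -1.4, 175.3], [127.8, 29.5, 179.7]]
base 1464 [[-39.4, -64.7, 25.4], [58.1, -44.3, 30.2], [147.0, 64.4, 35.1]]
table 525 [[-39.8, -40.1, 54.9], [-23.9, -23.0, 60.6], [38.6, 38.8, 65.2]]
bar 21 [[22.7, -32.5, 69.2], [27.4, -28.1, 73.4], [32.5, -24.2, 77.5]]
side grip proj [[402.91995034 281.9571629 ]]
136 [[-10.8  77.8  80.1]
 [  2.3  94.7  91.9]
 [ 11.9 105.1  96. ]]
head 1755 [[41.0, -31.2, 161.0], [91.5, -4.7, 174.7], [129.2, 28.0, 177.9]]
base 2660 [[-35.2, -65.6, 25.5], [98.1, -38.4, 30.3], [149.1, 61.1, 34.4]]
table 520 [[-39.5, -41.4, 54.6], [-3.0, -28.1, 59.9], [39.1, -9.9, 64.9]]
bar 68 [[20.7, -32.9, 68.3], [27.4, -23.9, 74.0], [32.0, -14.0, 77.5]]
w grip [ 0.65458827 -0.1671548   0.083     ]
```

>>> step_arm:
  increments:
    - {"tx": 22,"ty": -39,"tz": 3,"az": 1.4,"claw": -0.1}
    - {"tx": 22,"ty": -39,"tz": 3,"az": 1.4}
    - {"tx": 22,"ty": -39,"tz": 3,"az": 1.4}
    - {"tx": 22,"ty": -39,"tz": 3,"az": 1.4}
    - {"tx": 22,"ty": -39,"tz": 3,"az": 1.4}
    - {"tx": 22,"ty": -39,"tz": 3,"az": 1.4}
    - {"tx": 22,"ty": -39,"tz": 3,"az": 1.4}
    - {"tx": 22,"ty": -39,"tz": 3,"az": 1.4}
    - {"tx": 22,"ty": -39,"tz": 3,"az": 1.4}
    - {"tx": 22,"ty": -39,"tz": 3,"az": 1.4}

```text
$.increments[0]: bad value
```

>>> step_arm:
  increments:
    - {"tx": 22,"ty": -39,"tz": 3,"ax": 0,"ay": 0,"az": 1.4,"claw": 1}
    - {"tx": 22,"ty": -39,"tz": 3,"ax": 0,"ay": 0,"az": 1.4,"claw": 1}

```text
time_s: 0.3
tcp_pos: [0.2399, 0.5671, 0.2501]
eef_rot: [179.9, -0.0, -13.9]
contact_force: [1.0, 0.0, 1.1]
gripper_width: 0.0877
```

>>> step_arm:
  increments:
    - {"tx": 23,"ty": -40,"tz": 3,"ax": 0,"ay": 0,"az": 1.5,"claw": 0.2}
    - {"tx": 23,"ty": -40,"tz": 3,"ax": 0,"ay": 0,"az": 1.5,"claw": 0.2}
    - {"tx": 23,"ty": -40,"tz": 3,"ax": 0,"ay": 0,"az": 1.5,"claw": 0.2}
    - {"tx": 23,"ty": -40,"tz": 3,"ax": 0,"ay": 0,"az": 1.5,"claw": 0.2}
    - {"tx": 23,"ty": -40,"tz": 3,"ax": 0,"ay": 0,"az": 1.5,"claw": 0.2}
    - {"tx": 23,"ty": -40,"tz": 0,"ax": 0,"ay": 0,"az": 1.5,"claw": 0.2}
    - {"tx": 23,"ty": -40,"tz": 0,"ax": 0,"ay": 0,"az": 1.5,"claw": 0.2}
    - {"tx": 23,"ty": -40,"tz": 0,"ax": 0,"ay": 0,"az": 1.5,"claw": 0.2}
    - {"tx": 23,"ty": -40,"tz": 0,"ax": 0,"ay": 0,"az": 1.5,"claw": 0.2}
    - {"tx": 23,"ty": -40,"tz": 0,"ax": 0,"ay": 0,"az": 1.5,"claw": 0.2}
    - {"tx": 23,"ty": -40,"tz": 0,"ax": 0,"ay": 0,"az": 1.5,"claw": 0.2}
    - {"tx": 23,"ty": -40,"tz": 0,"ax": 0,"ay": 0,"az": 1.5,"claw": 0.2}

```text
time_s: 1.5
tcp_pos: [0.5166, 0.086, 0.2665]
eef_rot: [-180.0, 0.0, 4.0]
contact_force: [1.2, 0.6, 0.2]
gripper_width: 0.0524
```

>>> step_arm:
  increments:
    - {"tx": 23,"ty": -40,"tz": 0,"ax": 0,"ay": 0,"az": 1.5,"claw": 0.2}
    - {"tx": 23,"ty": -40,"tz": 0,"ax": 0,"ay": 0,"az": 1.5,"claw": 0.2}
    - {"tx": 23,"ty": -40,"tz": 0,"ax": 0,"ay": 0,"az": 1.5,"claw": 0.2}
    - {"tx": 23,"ty": -40,"tz": 0,"ax": 0,"ay": 0,"az": 1.5,"claw": 0.2}
    - {"tx": 23,"ty": -40,"tz": 0,"ax": 0,"ay": 0,"az": 1.5,"claw": 0.2}
    - {"tx": 15,"ty": -25,"tz": 0,"ax": 0,"ay": 0,"az": 1.5,"claw": 0.2}
    - {"tx": 0,"ty": 0,"tz": 0,"ax": 0,"ay": 0,"az": 0,"claw": 0.2}

```text
time_s: 2.2
tcp_pos: [0.6469, -0.1405, 0.2647]
eef_rot: [180.0, 0.1, 12.7]
contact_force: [-0.2, -0.6, 0.3]
gripper_width: 0.0531
```

>>> step_arm:
  increments:
    - {"tx": 8,"ty": -27,"tz": 0,"ax": 0,"ay": 0,"az": 0.3,"claw": 0.2}
    - {"tx": 0,"ty": 0,"tz": -40,"ax": 0,"ay": 0,"az": 0,"claw": 0.2}
    - {"tx": 0,"ty": 0,"tz": -40,"ax": 0,"ay": 0,"az": 0,"claw": 0.2}
    - {"tx": 0,"ty": 0,"tz": -40,"ax": 0,"ay": 0,"az": 0,"claw": 0.2}
    - {"tx": 0,"ty": 0,"tz": -30,"ax": 0,"ay": 0,"az": 0,"claw": 0.2}
    - {"tx": 0,"ty": 0,"tz": -20,"ax": 0,"ay": 0,"az": 0,"claw": 0.2}
    - {"tx": 0,"ty": 0,"tz": -12,"ax": 0,"ay": 0,"az": 0,"claw": 0.2}
    - {"tx": 0,"ty": 0,"tz": 0,"ax": 0,"ay": 0,"az": 0,"claw": 0.2}

```text
time_s: 3.0
tcp_pos: [0.653, -0.1637, 0.0828]
eef_rot: [-179.9, 0.2, 13.2]
contact_force: [0.0, 0.1, 0.2]
gripper_width: 0.0525
```

>>> step_arm:
  increments:
    - {"tx": 0,"ty": 0,"tz": 0,"ax": 0,"ay": 0,"az": 0,"claw": -1}
    - {"tx": 0,"ty": 0,"tz": 0,"ax": 0,"ay": 0,"az": 0,"claw": -1}
    - {"tx": 0,"ty": 0,"tz": 0,"ax": 0,"ay": 0,"az": 0,"claw": -1}
    - {"tx": 0,"ty": 0,"tz": 0,"ax": 0,"ay": 0,"az": 0,"claw": -1}
    - {"tx": 0,"ty": 0,"tz": 0,"ax": 0,"ay": 0,"az": 0,"claw": -1}
  newtons: 20

```text
time_s: 3.5
tcp_pos: [0.6553, -0.1663, 0.0859]
eef_rot: [179.8, -0.1, 13.2]
contact_force: [1.5, -8.7, 1.1]
gripper_width: 0.0217
```

>>> step_arm:
  increments:
    - {"tx": 4,"ty": 0,"tz": 10,"ax": 0,"ay": 0,"az": 0,"claw": -1}
    - {"tx": 3,"ty": 0.5,"tz": 12,"ax": 0,"ay": 0,"az": 0,"claw": -1}
    - {"tx": 2,"ty": 0.5,"tz": 12,"ax": 0,"ay": 0,"az": 0,"claw": -1}
    - {"tx": 1,"ty": 0.2,"tz": 12,"ax": 0,"ay": 0,"az": 0,"claw": -1}
    - {"tx": 0,"ty": 0,"tz": 12,"ax": 0,"ay": 0,"az": 0,"claw": -1}
    - {"tx": -1,"ty": -0.3,"tz": 12,"ax": 0,"ay": 0,"az": 0,"claw": -1}
    - {"tx": -2,"ty": -0.5,"tz": 12,"ax": 0,"ay": 0,"az": 0,"claw": -1}
    - {"tx": -3,"ty": -0.7,"tz": 12,"ax": 0,"ay": 0,"az": 0,"claw": -1}
    - {"tx": -4,"ty": -1,"tz": 11,"ax": 0,"ay": 0,"az": 0,"claw": -1}
    - {"tx": -5,"ty": -1,"tz": 10,"ax": 0,"ay": 0,"az": 0,"claw": -1}
    - {"tx": 0,"ty": 0,"tz": 0,"ax": 0,"ay": 0,"az": 0,"claw": -1}
    - {"tx": 0,"ty": 0,"tz": 0,"ax": 0,"ay": 0,"az": 0,"claw": -1}

```text
time_s: 4.7
tcp_pos: [0.6492, -0.1679, 0.2006]
eef_rot: [179.9, -0.1, 13.2]
contact_force: [1.4, -6.5, 0.8]
gripper_width: 0.0218
```

```bash
python3 - <<'E'
from h import *
s=r.get_state(); print(w2g(s['tcp_pos']),s['contact_force'])
E
```

```text
[ -0.50359969  92.5551289  200.63161099] [ 1.3562392  -6.51631685  0.84283012]
```

>>> step_arm:
  increments:
    - {"tx": -1,"ty": 0,"tz": 3,"ax": 0,"ay": 0,"az": 0,"claw": -1}
    - {"tx": 0,"ty": 0,"tz": 0,"ax": 0,"ay": 0,"az": 0,"claw": -1}
    - {"tx": -1,"ty": 0,"tz": 3,"ax": 0,"ay": 0,"az": 0,"claw": -1}
    - {"tx": 0,"ty": 0,"tz": 0,"ax": 0,"ay": 0,"az": 0,"claw": -1}

```text
time_s: 5.1
tcp_pos: [0.6478, -0.1679, 0.2033]
eef_rot: [179.9, -0.0, 13.1]
contact_force: [10.0, -10.6, -17.4]
gripper_width: 0.0218
```

```bash
python3 - <<'E'
from h import *
s=r.get_state(); print(w2g(s['tcp_pos']),s['contact_force'])
c=cap('side','side2.png'); 
cv2.imwrite('pics/s2c.png',cv2.resize(c['image'][200:400,300:460],None,fx=3,fy=3,interpolation=cv2.INTER_CUBIC))
E
```

```text
[ -0.75401981  91.22139501 203.3312136 ] [ 10.03647179 -10.55227369 -17.3587999 ]
```

View pics/s2c.png

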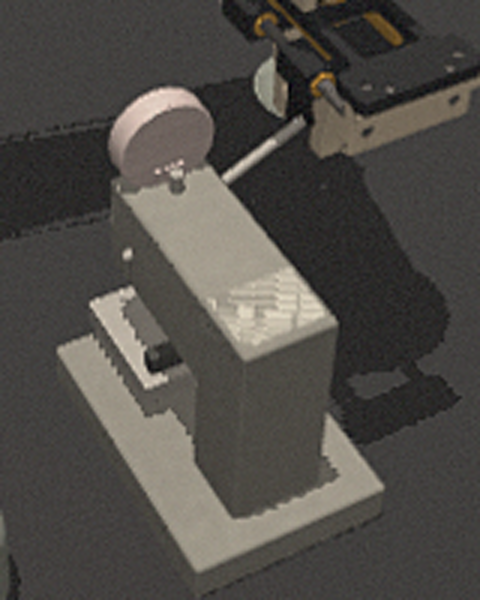

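The crop shows the lever raised and held at its stop: 17 N down on the tool, z 203. I release it and move over to the rack.

>>> step_arm:
  increments:
    - {"tx": 0,"ty": 0,"tz": -2,"ax": 0,"ay": 0,"az": 0,"claw": 0.2}
    - {"tx": 0,"ty": 0,"tz": 0,"ax": 0,"ay": 0,"az": 0,"claw": 0.2}
    - {"tx": 0,"ty": 0,"tz": 0,"ax": 0,"ay": 0,"az": 0,"claw": 0.2}
    - {"tx": 0,"ty": 0,"tz": 0,"ax": 0,"ay": 0,"az": 0,"claw": 0.2}
    - {"tx": 0,"ty": 0,"tz": 35,"ax": 0,"ay": 0,"az": 0,"claw": 0.2}
    - {"tx": 0,"ty": 0,"tz": 40,"ax": 0,"ay": 0,"az": 0,"claw": 0.2}
    - {"tx": 0,"ty": 20,"tz": 10,"ax": 0,"ay": 0,"az": 0,"claw": 0.2}
    - {"tx": -14,"ty": 37,"tz": 0,"ax": 0,"ay": 0,"az": 0,"claw": 0.2}
    - {"tx": -14,"ty": 37,"tz": 0,"ax": 0,"ay": 0,"az": -8,"claw": 0.2}
    - {"tx": -14,"ty": 37,"tz": 0,"ax": 0,"ay": 0,"az": -8,"claw": 0.2}
    - {"tx": -14,"ty": 37,"tz": 0,"ax": 0,"ay": 0,"az": -8,"claw": 0.2}

```text
time_s: 6.25
tcp_pos: [0.5903, 0.0029, 0.2891]
eef_rot: [-180.0, -0.0, -11.1]
contact_force: [1.1, 0.0, 0.1]
gripper_width: 0.0527
```

>>> step_arm:
  increments:
    - {"tx": -14,"ty": 37,"tz": -5,"ax": 0,"ay": 0,"az": -8,"claw": 0.4}
    - {"tx": -14,"ty": 37,"tz": -5,"ax": 0,"ay": 0,"az": -8,"claw": 0.4}
    - {"tx": -14,"ty": 37,"tz": -5,"ax": 0,"ay": 0,"az": -8,"claw": 0.4}
    - {"tx": -14,"ty": 37,"tz": -5,"ax": 0,"ay": 0,"az": -8,"claw": 0.4}
    - {"tx": -14,"ty": 37,"tz": -5,"ax": 0,"ay": 0,"az": -8,"claw": 0.4}
    - {"tx": -14,"ty": 37,"tz": -5,"ax": 0,"ay": 0,"az": -8,"claw": 0.4}
    - {"tx": -14,"ty": 37,"tz": -5,"ax": 0,"ay": 0,"az": -8,"claw": 0.4}
    - {"tx": -14,"ty": 37,"tz": -5,"ax": 0,"ay": 0,"az": -8,"claw": 0.4}
    - {"tx": 0,"ty": 0,"tz": -5,"ax": 0,"ay": 0,"az": -8,"claw": 0.4}
    - {"tx": 0,"ty": 0,"tz": 0,"ax": 0,"ay": 0,"az": 0,"claw": 0.4}

```text
time_s: 7.25
tcp_pos: [0.4782, 0.2985, 0.2432]
eef_rot: [180.0, -0.0, -82.8]
contact_force: [-0.1, 0.1, -0.2]
gripper_width: 0.0613
```

```bash
python3 - <<'E'
from h import *
for n in('top','side'):
    c=cap(n,n+'3.png');X=cloud(c)
    if n=='top':
        g=w2g(X);m=(np.abs(g[...,0])<30)&(g[...,1]>80)&(g[...,1]<125)&(g[...,2]>180)&(g[...,2]<230)
        print('grip',m.sum(),np.nanpercentile(g[m],[2,50,98],axis=0).round(1).tolist())
        sub=X; im=c['image']
        w=(im.min(2)>150)&(np.abs(X[...,0]-.47)<.04)&(X[...,1]<.328)&(X[...,1]>.26)
        cn=max(cv2.findContours(w.astype(np.uint8),0,1)[0],key=cv2.contourArea)[:,0,:]
        P=atz(c,cn,.01)[:,:2]*1000; print(cv2.minAreaRect(P.astype(np.float32)))
        print(proj(c,[[.4716,.305,.01]]))
E
```

```text
grip 111 [[-10.5, 81.9, 193.6], [-0.7, 90.0, 205.7], [9.9, 100.1, 211.5]]
((538.8037109375, 498.2825622558594), (4.2356276512146, 40.936805725097656), 38.558597564697266)
[[193.91689648 286.95581963]]
```

```bash
python3 - <<'E'
from h import *
c=load('top'); im=cv2.imread('pics/top1.png')
m=np.zeros((480,640),np.uint8); m[270:305,185:215]=(im[270:305,185:215].min(2)>150)
cn=max(cv2.findContours(m,0,1)[0],key=cv2.contourArea)[:,0,:]
print(cv2.minAreaRect((atz(c,cn,.01)[:,:2]*1000).astype(np.float32)))
# edge fits on head sides (subpixel): columns 188..202
t=[];b=[];
A=im.min(2).astype(float)
for u in range(188,203):
    col=A[270:305,u]; i=np.where(col>150)[0]; a,z=i[0],i[-1]
    t.append((u,270+a-1+(150-col[a-1])/(col[a]-col[a-1]))); b.append((u,270+z+(col[z]-150)/(col[z]-col[z+1])))
e=[]
for v in range(282,293):
    row=A[v,185:215]; z=np.where(row>150)[0][-1]; e.append((185+z+(row[z]-150)/(row[z]-row[z+1]),v))
for n,p in(('t',t),('b',b),('e',e)):
    P=atz(c,p,.01)*1000; print(n,P[0,:2],P[-1,:2],P.mean(0)[:2],np.polyfit(P[:,1],P[:,0],1)[0] if n!='e' else np.polyfit(P[:,0],P[:,1],1)[0])
E
```

```text
((470.9752197265625, 303.6881408691406), (35.321449279785156, 44.2637825012207), 1.987298607826233)
t [488.77281464 319.46620628] [489.32262342 286.83967241] [489.00174606 303.14547313] -0.003198742142329077
b [452.23151436 317.99566059] [453.9245665  285.58701364] [453.50774782 301.80234613] -0.05588033579132488
e [482.89657444 281.25539071] [459.72040582 280.33993088] [471.29818204 280.97831462] 0.04395048732864961
```

>>> step_arm:
  increments:
    - {"tx": -7,"ty": 1,"tz": 0,"ax": 0,"ay": 0,"az": -4.5,"claw": 0.4}
    - {"tx": 0,"ty": 0,"tz": -45,"ax": 0,"ay": 0,"az": 0,"claw": 0.4}
    - {"tx": 0,"ty": 0,"tz": -45,"ax": 0,"ay": 0,"az": 0,"claw": 0.4}
    - {"tx": 0,"ty": 0,"tz": -40,"ax": 0,"ay": 0,"az": 0,"claw": 0.4}
    - {"tx": 0,"ty": 0,"tz": -40,"ax": 0,"ay": 0,"az": 0,"claw": 0.4}
    - {"tx": 0,"ty": 0,"tz": -20,"ax": 0,"ay": 0,"az": 0,"claw": 0.4}
    - {"tx": 0,"ty": 0,"tz": -15,"ax": 0,"ay": 0,"az": 0,"claw": 0.4}
    - {"tx": 0,"ty": 0,"tz": 0,"ax": 0,"ay": 0,"az": 0,"claw": 0.4}
    - {"tx": 0,"ty": 0,"tz": 0,"ax": 0,"ay": 0,"az": 0,"claw": 0.4}

```text
time_s: 8.25
tcp_pos: [0.4728, 0.2982, 0.0392]
eef_rot: [-180.0, 0.0, -87.2]
contact_force: [0.3, -0.2, -0.2]
gripper_width: 0.0615
```

>>> step_arm:
  increments:
    - {"tx": -1,"ty": 0,"tz": -10,"ax": 0,"ay": 0,"az": 0,"claw": 0.4}
    - {"tx": 0,"ty": 0,"tz": -8,"ax": 0,"ay": 0,"az": 0,"claw": 0.4}
    - {"tx": 0,"ty": 0,"tz": 0,"ax": 0,"ay": 0,"az": 0,"claw": 0.4}
    - {"tx": 0,"ty": 0,"tz": 0,"ax": 0,"ay": 0,"az": 0,"claw": -1}
    - {"tx": 0,"ty": 0,"tz": 0,"ax": 0,"ay": 0,"az": 0,"claw": -1}
    - {"tx": 0,"ty": 0,"tz": 0,"ax": 0,"ay": 0,"az": 0,"claw": -1}
    - {"tx": 0,"ty": 0,"tz": 0,"ax": 0,"ay": 0,"az": 0,"claw": -1}
    - {"tx": 0,"ty": 0,"tz": 0,"ax": 0,"ay": 0,"az": 0,"claw": -1}
  newtons: 20

```text
time_s: 9.05
tcp_pos: [0.4712, 0.2987, 0.0208]
eef_rot: [-180.0, 0.0, -87.3]
contact_force: [-0.2, 0.5, 1.6]
gripper_width: 0.0357
```

>>> step_arm:
  increments:
    - {"tx": 0,"ty": 0,"tz": 2,"ax": 0,"ay": 0,"az": 0,"claw": -1}
    - {"tx": 0,"ty": -10,"tz": 0,"ax": 0,"ay": 0,"az": 0,"claw": -1}
    - {"tx": 0,"ty": -20,"tz": 0,"ax": 0,"ay": 0,"az": 0,"claw": -1}
    - {"tx": 0.5,"ty": -25,"tz": 0,"ax": 0,"ay": 0,"az": 0,"claw": -1}
    - {"tx": 0.5,"ty": -25,"tz": 0,"ax": 0,"ay": 0,"az": 0,"claw": -1}
    - {"tx": 0.5,"ty": -25,"tz": 0,"ax": 0,"ay": 0,"az": 0,"claw": -1}
    - {"tx": 0.5,"ty": -25,"tz": 0,"ax": 0,"ay": 0,"az": 0,"claw": -1}
    - {"tx": 0,"ty": -20,"tz": 0,"ax": 0,"ay": 0,"az": 0,"claw": -1}
    - {"tx": 0,"ty": -10,"tz": 0,"ax": 0,"ay": 0,"az": 0,"claw": -1}
    - {"tx": 0,"ty": 0,"tz": 0,"ax": 0,"ay": 0,"az": 0,"claw": -1}

```text
time_s: 10.05
tcp_pos: [0.4726, 0.1367, 0.0226]
eef_rot: [180.0, -0.0, -87.4]
contact_force: [0.6, 1.5, -0.1]
gripper_width: 0.0356
```

>>> step_arm:
  increments:
    - {"tx": 0,"ty": 0,"tz": -2,"ax": 0,"ay": 0,"az": 0,"claw": -1}
    - {"tx": 0,"ty": 0,"tz": 0,"ax": 0,"ay": 0,"az": 0,"claw": -1}
    - {"tx": 0,"ty": 0,"tz": 0,"ax": 0,"ay": 0,"az": 0,"claw": 0.2}
    - {"tx": 0,"ty": 0,"tz": 0,"ax": 0,"ay": 0,"az": 0,"claw": 0.2}
    - {"tx": 0,"ty": 0,"tz": 0,"ax": 0,"ay": 0,"az": 0,"claw": 0.2}
    - {"tx": 0,"ty": 0,"tz": 30,"ax": 0,"ay": 0,"az": 0,"claw": 0.2}
    - {"tx": 0,"ty": 0,"tz": 45,"ax": 0,"ay": 0,"az": 0,"claw": 0.2}
    - {"tx": 0,"ty": 45,"tz": 45,"ax": 0,"ay": 0,"az": 0,"claw": 0.2}
    - {"tx": 0,"ty": 45,"tz": 0,"ax": 0,"ay": 0,"az": 0,"claw": 0}
    - {"tx": 0,"ty": 45,"tz": 0,"ax": 0,"ay": 0,"az": 0,"claw": 0}
    - {"tx": 0,"ty": 45,"tz": 0,"ax": 0,"ay": 0,"az": 0,"claw": 0}
    - {"tx": 0,"ty": 0,"tz": 0,"ax": 0,"ay": 0,"az": 0,"claw": 0}

```text
time_s: 11.25
tcp_pos: [0.4735, 0.314, 0.1309]
eef_rot: [-179.9, 0.1, -87.1]
contact_force: [-0.7, -0.5, 0.1]
gripper_width: 0.0438
```

```bash
python3 - <<'E'
from h import *
c=cap('top','top4.png'); im=c['image']; print(proj(c,[[.473,.14,.01],[.473,.245,.01]]))
cv2.imwrite('pics/t4c.png',cv2.resize(im[220:360,120:320],None,fx=4,fy=4,interpolation=cv2.INTER_CUBIC))
E
```

```text
[[265.25028896 285.70605904]
 [219.78388883 286.12488171]]
```

View pics/t4c.png

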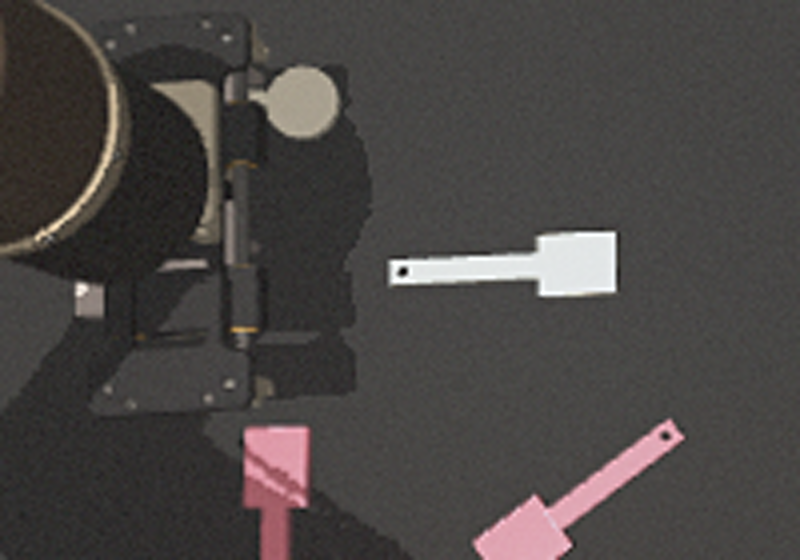

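The coupon lies fully clear of the rack: head around crop (577,264), stem end with its hole at (400,271). The round coupon is still in place. I measure its axis.

```bash
cat > meas.py <<'E'
from h import *
def coupon(c,roi,z,th=150):
    u0,u1,v0,v1=roi; im=c['image']; m=np.zeros(im.shape[:2],np.uint8); m[v0:v1,u0:u1]=im[v0:v1,u0:u1].min(2)>th
    n,l,s,_=cv2.connectedComponentsWithStats(m);m=(l==1+np.argmax(s[1:,4])).astype(np.uint8)
    k=4; v,u=np.where(m>0); P=atz(c,np.c_[u,v],z)[:,:2]*1000
    cen,ax=P.mean(0),np.linalg.svd(P-P.mean(0),full_matrices=False)[2][0]
    return P,cen,ax
E
python3 - <<'E'
from meas import *
c=load('top'); P,cen,ax=coupon(c,(212,300,265,305),.01)
if ax[1]>0: ax=-ax
n=np.array([-ax[1],ax[0]])
s=(P-cen)@ax; t=(P-cen)@n
print('n',len(P),'yaw',np.degrees(np.arctan2(ax[1],ax[0])),'s',s.min(),s.max(),'t',t.min(),t.max())
st=s<s.max()-55; f=np.polyfit(s[st],t[st],1); print('stem slope deg',np.degrees(np.arctan(f[0])),f)
hd=s>s.max()-40; print('head mean t',t[hd].mean(), 'head s',s.max())
e=s.max()+1; o=cen+ax*(e-22.5); g=cen+ax*(e-22.5-84); print('origin',o,'stemgrip',g)
E
```

```text
n 522 yaw -87.51454985938042 s -80.4122891023542 49.449024391006425 t -17.788970498183126 17.60356406408305
stem slope deg -0.36511797248910904 [-0.0063726  -0.23905209]
head mean t 0.039385706405701854 head s 49.449024391006425
origin [473.75528279 143.13867255] stemgrip [470.11256527 227.05965091]
```

>>> step_arm:
  increments:
    - {"tx": -2,"ty": -43,"tz": 0,"ax": 0,"ay": 0,"az": -0.2,"claw": 0}
    - {"tx": -2,"ty": -44,"tz": -20,"ax": 0,"ay": 0,"az": 0,"claw": 0}
    - {"tx": 0,"ty": 0,"tz": -30,"ax": 0,"ay": 0,"az": 0,"claw": 0}
    - {"tx": 0,"ty": 0,"tz": -30,"ax": 0,"ay": 0,"az": 0,"claw": 0}
    - {"tx": 0,"ty": 0,"tz": -15,"ax": 0,"ay": 0,"az": 0,"claw": 0}
    - {"tx": 0,"ty": 0,"tz": 0,"ax": 0,"ay": 0,"az": 0,"claw": 0}
    - {"tx": 0,"ty": 0,"tz": 0,"ax": 0,"ay": 0,"az": 0,"claw": 0}

```text
time_s: 12.0
tcp_pos: [0.4692, 0.2215, 0.0361]
eef_rot: [180.0, -0.0, -87.5]
contact_force: [0.9, 0.2, 0.0]
gripper_width: 0.0439
```

>>> step_arm:
  increments:
    - {"tx": 0,"ty": 5.5,"tz": -8,"ax": 0,"ay": 0,"az": 0,"claw": 0}
    - {"tx": 0,"ty": 0,"tz": -7.5,"ax": 0,"ay": 0,"az": 0,"claw": 0}
    - {"tx": 0,"ty": 0,"tz": 0,"ax": 0,"ay": 0,"az": 0,"claw": 0}
    - {"tx": 0,"ty": 0,"tz": 0,"ax": 0,"ay": 0,"az": 0,"claw": -1}
    - {"tx": 0,"ty": 0,"tz": 0,"ax": 0,"ay": 0,"az": 0,"claw": -1}
    - {"tx": 0,"ty": 0,"tz": 0,"ax": 0,"ay": 0,"az": 0,"claw": -1}
    - {"tx": 0,"ty": 0,"tz": 0,"ax": 0,"ay": 0,"az": 0,"claw": -1}
    - {"tx": 0,"ty": 0,"tz": 0,"ax": 0,"ay": 0,"az": 0,"claw": -1}
    - {"tx": 0,"ty": 0,"tz": 0,"ax": 0,"ay": 0,"az": 0,"claw": -1}
  newtons: 40

```text
time_s: 12.9
tcp_pos: [0.4692, 0.2275, 0.0206]
eef_rot: [-180.0, 0.0, -87.5]
contact_force: [-0.3, 0.0, 1.9]
gripper_width: 0.0134
```

>>> step_arm:
  increments:
    - {"tx": 0,"ty": 0,"tz": 20,"ax": 0,"ay": 0,"az": 0,"claw": -1}
    - {"tx": 0,"ty": 0,"tz": 40,"ax": 0,"ay": 0,"az": 0,"claw": -1}
    - {"tx": 7,"ty": -30,"tz": 5,"ax": 0,"ay": 0,"az": 1.3,"claw": -1}
    - {"tx": 7,"ty": -34,"tz": 0,"ax": 0,"ay": 0,"az": 1.3,"claw": -1}
    - {"tx": 7,"ty": -34,"tz": 0,"ax": 0,"ay": 0,"az": 1.3,"claw": -1}
    - {"tx": 7,"ty": -34,"tz": 0,"ax": 0,"ay": 0,"az": 1.3,"claw": -1}
    - {"tx": 7,"ty": -34,"tz": 0,"ax": 0,"ay": 0,"az": 1.3,"claw": -1}
    - {"tx": 7,"ty": -34,"tz": 0,"ax": 0,"ay": 0,"az": 1.3,"claw": -1}
    - {"tx": 7,"ty": -34,"tz": 0,"ax": 0,"ay": 0,"az": 1.3,"claw": -1}
    - {"tx": 6,"ty": -33,"tz": 0,"ax": 0,"ay": 0,"az": 1.4,"claw": -1}
    - {"tx": 0,"ty": 0,"tz": 0,"ax": 0,"ay": 0,"az": 0,"claw": -1}
    - {"tx": 0,"ty": 0,"tz": 0,"ax": 0,"ay": 0,"az": 0,"claw": -1}

```text
time_s: 14.1
tcp_pos: [0.5239, -0.0404, 0.0852]
eef_rot: [180.0, 0.0, -77.1]
contact_force: [-0.0, 0.2, -0.5]
gripper_width: 0.0133
```

```bash
python3 - <<'E'
from h import *
s=r.get_state(); print(w2g(s['tcp_pos']),s['eef_rot'],s['gripper_width'])
c=cap('side','side5.png');im=c['image']; X=cloud(c); t=cap('top','top5.png')
for cc,n in((c,'side'),(t,'top')):
    X=cloud(cc);g=w2g(X); m=(cc['image'].min(2)>150)&(g[...,0]<-30)&(g[...,0]>-130)&(np.abs(g[...,1])<30)&(g[...,2]>40)&(g[...,2]<100)
    # head top surface plane: z versus x
    q=g[m]; 
    if len(q)>30:
        f=np.linalg.lstsq(np.c_[q[:,0]+80,q[:,1],np.ones(len(q))],q[:,2],rcond=None)[0]; print(n,len(q),f,np.percentile(q,[2,50,98],axis=0).round(1).tolist())
u=proj(c,s['tcp_pos'])[0].astype(int)
o=np.zeros((480,800,3),np.uint8)
o[:,:400]=cv2.resize(im[200:380,250:400],(400,480),interpolation=cv2.INTER_CUBIC); o[:,400:]=cv2.resize(t['image'][180:300,340:440],(400,480),interpolation=cv2.INTER_CUBIC)
cv2.imwrite('pics/s5c.png',o)
E
```

```text
[-152.88291486   -0.79283371   85.20105629] [ 1.79976298e+02  5.43509380e-03 -7.71236257e+01] 0.013260637487582907
side 155 [-0.23476478 -0.17835738 70.38915084] [[-111.4, -27.7, 57.7], [-81.8, -11.1, 73.9], [-32.9, 4.2, 76.9]]
top 458 [-2.33099705e-01  7.17397245e-03  7.57308428e+01] [[-98.6, -24.4, 57.8], [-63.6, -0.6, 74.4], [-31.0, 25.7, 79.8]]
```

View pics/s5c.png

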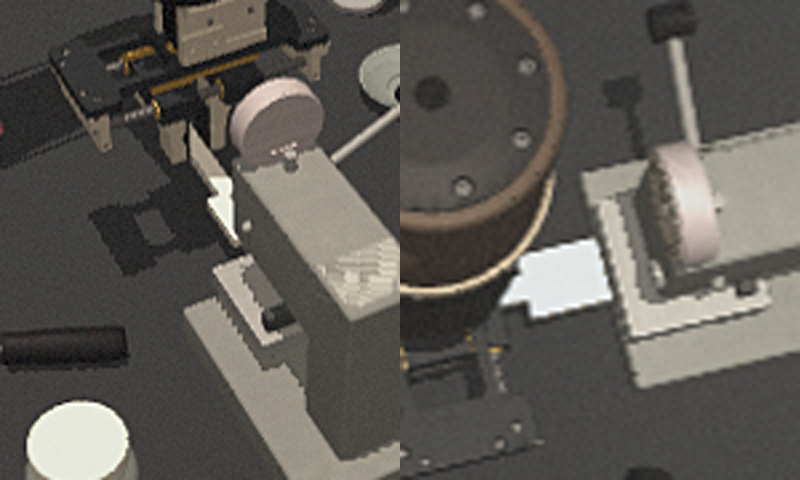

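The crop shows the coupon held by its stem ahead of the table: head at right-panel (565,278), roughly aligned with the gauge. I measure its tilt and lateral offset against the gauge.

```bash
python3 - <<'E'
from h import *
for n in('top','side'):
    c=load(n);g=w2g(cloud(c)); m=(c['image'].min(2)>185)&(g[...,0]<-44)&(g[...,0]>-105)&(np.abs(g[...,1])<30)&(g[...,2]>66)&(g[...,2]<95)
    q=g[m]; f=np.linalg.lstsq(np.c_[q[:,0]+70,q[:,1],np.ones(len(q))],q[:,2],rcond=None)[0]
    print(n,len(q),'plane',f.round(3),np.percentile(q,[1,50,99],axis=0).round(1).tolist())
    rc=cv2.minAreaRect(q[:,:2].astype(np.float32)); print(rc)
c=load('top')
m=np.zeros((480,640),bool); m[235:265,365:394]=c['image'][235:265,365:394].min(2)>200
v,u=np.where(m); P=w2g(atz(c,np.c_[u,v],.074))
cn=max(cv2.findContours(m.astype(np.uint8),0,1)[0],key=cv2.contourArea)[:,0,:]; Q=w2g(atz(c,cn,.074))
print(cv2.minAreaRect(Q[:,:2].astype(np.float32)), Q[:,0].max())
for lo in range(-90,-45,6):
    k=(P[:,0]>=lo)&(P[:,0]<lo+6)
    if k.any(): print(lo,P[k,1].min().round(1),P[k,1].max().round(1))
E
```

```text
top 339 plane [1.1000e-02 4.0000e-03 7.5278e+01] [[-101.3, -17.0, 69.8], [-71.4, -0.5, 75.4], [-48.0, 16.8, 80.8]]
((-75.98053741455078, 0.08665084838867188), (56.960548400878906, 35.74836730957031), 0.2874428629875183)
side 105 plane [-1.4000e-02 -4.1000e-02  7.3807e+01] [[-103.8, -19.4, 71.3], [-83.2, -10.9, 74.4], [-50.6, 4.0, 77.8]]
((-79.26165771484375, -13.417583465576172), (17.225353240966797, 58.74018859863281), 67.34883880615234)
((-75.73045349121094, 0.20254135131835938), (56.92388153076172, 34.62345886230469), 0.5658747553825378) -47.301643982459275
-90 -17.2 17.4
-84 -16.1 16.9
-78 -17.1 17.5
-72 -17.0 17.6
-66 -15.9 17.1
-60 -16.9 17.2
-54 -16.8 16.7
-48 -14.7 10.7
```

>>> step_arm:
  increments:
    - {"tx": 2,"ty": -10,"tz": 0,"ax": 0,"ay": 0,"az": 0.1,"claw": -1}
    - {"tx": 4,"ty": -16,"tz": 0,"ax": 0,"ay": 0,"az": 0,"claw": -1}
    - {"tx": 4,"ty": -16,"tz": 0,"ax": 0,"ay": 0,"az": 0,"claw": -1}
    - {"tx": 3,"ty": -13,"tz": 0,"ax": 0,"ay": 0,"az": 0,"claw": -1}
    - {"tx": 1,"ty": -6,"tz": 0,"ax": 0,"ay": 0,"az": 0,"claw": -1}
    - {"tx": 0,"ty": 0,"tz": 0,"ax": 0,"ay": 0,"az": 0,"claw": -1}
    - {"tx": 0,"ty": 0,"tz": 0,"ax": 0,"ay": 0,"az": 0,"claw": -1}

```text
time_s: 14.9
tcp_pos: [0.538, -0.1004, 0.0854]
eef_rot: [180.0, 0.0, -76.9]
contact_force: [1.1, -0.8, -0.9]
gripper_width: 0.0132
```

```bash
python3 - <<'E'
from h import *
s=r.get_state(); print(w2g(s['tcp_pos']),s['eef_rot'],s['contact_force'],s['moment'])
E
```

```text
[-91.27224775  -0.60513918  85.3582431 ] [ 1.79993505e+02  6.22381737e-03 -7.69018519e+01] [ 1.06473281 -0.78969769 -0.92251766] [ 0.16982625 -0.05874593  0.00750581]
```

>>> step_arm:
  increments:
    - {"tx": 0,"ty": 0,"tz": -2,"ax": 0,"ay": 0,"az": 0,"claw": -1}
    - {"tx": 0,"ty": 0,"tz": -2,"ax": 0,"ay": 0,"az": 0,"claw": -1}
    - {"tx": 0,"ty": 0,"tz": -0.7,"ax": 0,"ay": 0,"az": 0,"claw": -1}
    - {"tx": 0,"ty": 0,"tz": 0,"ax": 0,"ay": 0,"az": 0,"claw": -1}

```text
time_s: 15.3
tcp_pos: [0.538, -0.1004, 0.0806]
eef_rot: [180.0, 0.0, -76.9]
contact_force: [-0.5, -0.1, 0.8]
gripper_width: 0.0137
```

>>> step_arm:
  increments:
    - {"tx": 0.5,"ty": -2,"tz": 0,"ax": 0,"ay": 0,"az": 0,"claw": -1}
    - {"tx": 0.4,"ty": -2,"tz": 0,"ax": 0,"ay": 0,"az": 0,"claw": -1}
    - {"tx": 0.3,"ty": -1.5,"tz": 0,"ax": 0,"ay": 0,"az": 0,"claw": -1}
    - {"tx": 0,"ty": 0,"tz": 0,"ax": 0,"ay": 0,"az": 0,"claw": -1}

```text
time_s: 15.7
tcp_pos: [0.5393, -0.1064, 0.0807]
eef_rot: [180.0, -0.0, -76.9]
contact_force: [0.5, 0.2, -0.2]
gripper_width: 0.0135
```

```bash
python3 - <<'E'
from h import *
s=r.get_state(); print(w2g(s['tcp_pos']),s['eef_rot'],s['contact_force'],s['moment'])
E
```

```text
[-85.14366942  -0.61540865  80.71170363] [ 1.79998245e+02 -1.30999596e-03 -7.69117596e+01] [ 0.52169043  0.16919238 -0.2287396 ] [ 0.08343283 -0.02322647  0.00302794]
```

>>> step_arm:
  increments:
    - {"tx": 0.2,"ty": -1,"tz": 0,"ax": 0,"ay": 0,"az": 0,"claw": -1}
    - {"tx": 0,"ty": 0,"tz": 0,"ax": 0,"ay": 0,"az": 0,"claw": -1}

```text
time_s: 15.9
tcp_pos: [0.5396, -0.1072, 0.0807]
eef_rot: [-180.0, -0.0, -76.9]
contact_force: [0.6, -0.2, -0.0]
gripper_width: 0.0136
```

>>> step_arm:
  increments:
    - {"tx": 0.2,"ty": -1,"tz": 0,"ax": 0,"ay": 0,"az": 0,"claw": -1}
    - {"tx": 0,"ty": 0,"tz": 0,"ax": 0,"ay": 0,"az": 0,"claw": -1}

```text
time_s: 16.1
tcp_pos: [0.5397, -0.1075, 0.0806]
eef_rot: [-180.0, 0.0, -76.9]
contact_force: [-1.0, 4.6, -0.3]
gripper_width: 0.0132
```

>>> step_arm:
  increments:
    - {"tx": 0.2,"ty": -1,"tz": 0,"ax": 0,"ay": 0,"az": 0,"claw": -1}
    - {"tx": 0,"ty": 0,"tz": 0,"ax": 0,"ay": 0,"az": 0,"claw": -1}

```text
time_s: 16.3
tcp_pos: [0.5397, -0.1076, 0.0806]
eef_rot: [-180.0, 0.1, -76.9]
contact_force: [-2.9, 10.5, 1.0]
gripper_width: 0.0132
```

>>> step_arm:
  increments:
    - {"tx": -0.2,"ty": 1,"tz": 0,"ax": 0,"ay": 0,"az": 0,"claw": -1}
    - {"tx": 0,"ty": 0,"tz": -0.2,"ax": 0,"ay": 0,"az": 0,"claw": -0.4}
    - {"tx": 0,"ty": 0,"tz": 0,"ax": 0,"ay": 0,"az": 0,"claw": -0.2}
    - {"tx": 0,"ty": 0,"tz": 0,"ax": 0,"ay": 0,"az": 0,"claw": -0.2}
    - {"tx": 0,"ty": 0,"tz": 0,"ax": 0,"ay": 0,"az": 0,"claw": -0.2}
    - {"tx": 0,"ty": 0,"tz": 5,"ax": 0,"ay": 0,"az": 0,"claw": -0.2}
    - {"tx": 0,"ty": 0,"tz": 15,"ax": 0,"ay": 0,"az": 0,"claw": -0.2}
    - {"tx": -5,"ty": 30,"tz": 30,"ax": 0,"ay": 0,"az": 0,"claw": -0.2}
    - {"tx": -8,"ty": 45,"tz": 10,"ax": 0,"ay": 0,"az": 0,"claw": -1}
    - {"tx": -8,"ty": 45,"tz": 0,"ax": 0,"ay": 0,"az": 0,"claw": -1}
    - {"tx": -5,"ty": 40,"tz": 0,"ax": 0,"ay": 0,"az": 0,"claw": -1}
    - {"tx": 0,"ty": 0,"tz": 0,"ax": 0,"ay": 0,"az": 0,"claw": -1}

```text
time_s: 17.5
tcp_pos: [0.5138, 0.0556, 0.1415]
eef_rot: [-179.9, 0.0, -76.7]
contact_force: [0.3, 0.3, 0.5]
gripper_width: 0.0086
```

```bash
cat > chk.py <<'E'
from h import *
import sys
k=sys.argv[1]
t=cap('top','top%s.png'%k); s=cap('side','side%s.png'%k)
im=t['image']; g=w2g(atz(t,np.stack(np.meshgrid(np.arange(640),np.arange(480)),-1).reshape(-1,2),.07)).reshape(480,640,3)
m=(im.min(2)>150)&(np.abs(g[...,1])<13)&(g[...,0]>-115)&(g[...,0]<-44)
q=g[m]; f=np.polyfit(q[:,0],q[:,1],1); print('stem n',len(q),'x',q[:,0].min(),'yaw err deg',np.degrees(np.arctan(f[0])),'y at x=-75',np.polyval(f,-75),'y at 0',f[1])
G=w2g(cloud(t)); mm=m&np.isfinite(G[...,2]); print('stem z',np.median(G[mm][:,2]))
mm=(np.abs(G[...,0])<30)&(G[...,1]>80)&(G[...,1]<125)&(G[...,2]>70)&(G[...,2]<230); print('lever grip',np.median(G[mm],0))
o=np.zeros((480,800,3),np.uint8)
o[:,:440]=cv2.resize(im[180:300,340:450],(440,480),interpolation=cv2.INTER_CUBIC)
o[:,440:]=cv2.resize(s['image'][250:370,290:380],(360,480),interpolation=cv2.INTER_CUBIC)
cv2.imwrite('pics/chk%s.png'%k,o)
E
python3 chk.py 6
```

```text
stem n 184 x -108.5191364002171 yaw err deg 0.06422296000439584 y at x=-75 0.02083216677323131 y at 0 0.10489986004038811
stem z 70.38209778624542
lever grip [ -0.81014503  90.63169384 205.16095281]
```

View pics/chk6.png

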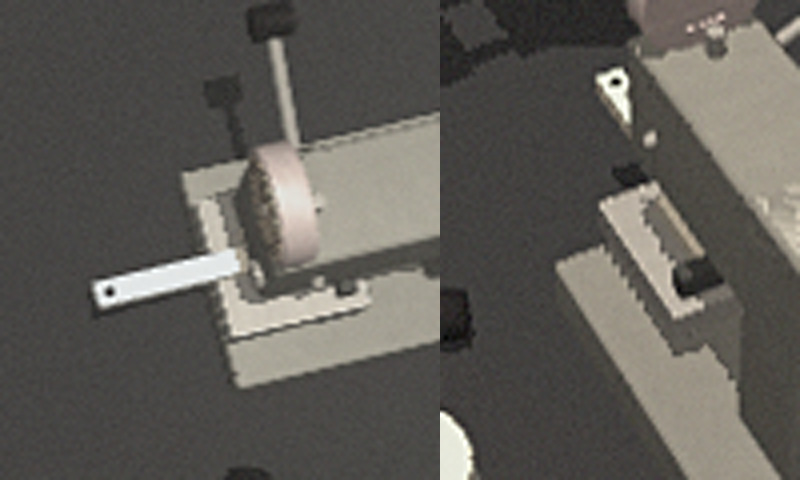

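Stem yaw error is 0.06° and lateral offset about 0 mm; it lies at z 70. The image shows it under the raised foot. The stem end reads x = -108.5 against a nominal -107.5, so I'll nudge the stem end gently with shut fingers to make sure it is flush.

>>> step_arm:
  increments:
    - {"tx": 4,"ty": -30,"tz": -10,"ax": 0,"ay": 0,"az": 0,"claw": -1}
    - {"tx": 5,"ty": -40,"tz": -15,"ax": 0,"ay": 0,"az": 0,"claw": -1}
    - {"tx": 4,"ty": -30,"tz": -20,"ax": 0,"ay": 0,"az": -0.2,"claw": -1}
    - {"tx": 2,"ty": -13,"tz": -19,"ax": 0,"ay": 0,"az": 0,"claw": -1}
    - {"tx": 0,"ty": 0,"tz": 0,"ax": 0,"ay": 0,"az": 0,"claw": -1}
    - {"tx": 0,"ty": 0,"tz": 0,"ax": 0,"ay": 0,"az": 0,"claw": -1}
  newtons: 10

```text
time_s: 18.2
tcp_pos: [0.5285, -0.0623, 0.0765]
eef_rot: [179.9, -0.0, -77.2]
contact_force: [0.6, -0.5, 0.9]
gripper_width: -0.0001
```

```bash
python3 - <<'E'
from h import *
s=r.get_state(); print(w2g(s['tcp_pos']),s['eef_rot'],s['contact_force'],s['gripper_width'])
E
```

```text
[-130.53863526   -1.22100351   76.4599371 ] [ 1.79936460e+02 -1.50980953e-02 -7.72122364e+01] [ 0.56858004 -0.49907545  0.93290599] -9.851037353967988e-05
```

>>> step_arm:
  increments:
    - {"tx": 2,"ty": -4,"tz": 0,"ax": 0,"ay": 0,"az": 0.2,"claw": -1}
    - {"tx": 1,"ty": -4,"tz": 0,"ax": 0,"ay": 0,"az": 0,"claw": -1}
    - {"tx": 0.5,"ty": -2.5,"tz": 0,"ax": 0,"ay": 0,"az": 0,"claw": -1}
    - {"tx": 0,"ty": 0,"tz": 0,"ax": 0,"ay": 0,"az": 0,"claw": -1}

```text
time_s: 18.6
tcp_pos: [0.5325, -0.0715, 0.077]
eef_rot: [-180.0, -0.0, -76.9]
contact_force: [0.2, 1.2, 0.1]
gripper_width: 0.0007
```

>>> step_arm:
  increments:
    - {"tx": 0.2,"ty": -1,"tz": 0,"ax": 0,"ay": 0,"az": 0,"claw": -1}
    - {"tx": 0,"ty": 0,"tz": 0,"ax": 0,"ay": 0,"az": 0,"claw": -1}

```text
time_s: 18.8
tcp_pos: [0.5325, -0.0725, 0.0766]
eef_rot: [-180.0, -0.0, -76.9]
contact_force: [0.4, 0.4, 0.3]
gripper_width: 0.0005
```

>>> step_arm:
  increments:
    - {"tx": 0.2,"ty": -1,"tz": 0,"ax": 0,"ay": 0,"az": 0,"claw": -1}
    - {"tx": 0,"ty": 0,"tz": 0,"ax": 0,"ay": 0,"az": 0,"claw": -1}

```text
time_s: 19.0
tcp_pos: [0.5326, -0.0732, 0.0765]
eef_rot: [-180.0, 0.0, -76.9]
contact_force: [-1.1, 1.3, 0.8]
gripper_width: 0.0008
```

>>> step_arm:
  increments:
    - {"tx": 0.2,"ty": -1,"tz": 0,"ax": 0,"ay": 0,"az": 0,"claw": -1}
    - {"tx": 0,"ty": 0,"tz": 0,"ax": 0,"ay": 0,"az": 0,"claw": -1}

```text
time_s: 19.2
tcp_pos: [0.5327, -0.0735, 0.0765]
eef_rot: [-180.0, 0.1, -76.9]
contact_force: [-2.1, 8.7, 2.6]
gripper_width: 0.0003
```

>>> step_arm:
  increments:
    - {"tx": -1,"ty": 5,"tz": 0,"ax": 0,"ay": 0,"az": 0,"claw": -1}
    - {"tx": -5,"ty": 22,"tz": 0,"ax": 0,"ay": 0,"az": 0,"claw": -1}
    - {"tx": 0,"ty": 0,"tz": 30,"ax": 0,"ay": 0,"az": 0,"claw": 0}
    - {"tx": 0,"ty": 0,"tz": 45,"ax": 0,"ay": 0,"az": 0,"claw": 0.2}
    - {"tx": 0,"ty": 0,"tz": 45,"ax": 0,"ay": 0,"az": 0,"claw": 0.2}
    - {"tx": 0,"ty": 0,"tz": 45,"ax": 0,"ay": 0,"az": 0,"claw": 0.2}
    - {"tx": 0,"ty": 0,"tz": 45,"ax": 0,"ay": 0,"az": 0,"claw": 0.2}
    - {"tx": 10,"ty": -10,"tz": 5,"ax": 0,"ay": 0,"az": 8,"claw": 0.2}
    - {"tx": 11,"ty": -11,"tz": 0,"ax": 0,"ay": 0,"az": 8,"claw": 0.2}
    - {"tx": 11,"ty": -11,"tz": 0,"ax": 0,"ay": 0,"az": 8,"claw": 0.2}
    - {"tx": 11,"ty": -11,"tz": 0,"ax": 0,"ay": 0,"az": 8,"claw": 0.2}

```text
time_s: 20.3
tcp_pos: [0.5701, -0.0911, 0.2917]
eef_rot: [180.0, -0.0, -44.6]
contact_force: [0.4, 0.9, 0.6]
gripper_width: 0.0523
```

```bash
python3 chk.py 7
```

```text
stem n 58 x -108.0279443496932 yaw err deg 3.6801490824432683 y at x=-75 0.746561223270767 y at 0 5.570500790407255
stem z 69.41965950877704
lever grip [  8.55893583  84.96094636 205.01558356]
```

>>> step_arm:
  increments:
    - {"tx": 11,"ty": -11,"tz": 0,"ax": 0,"ay": 0,"az": 8,"claw": 0.2}
    - {"tx": 11,"ty": -12,"tz": 0,"ax": 0,"ay": 0,"az": 8,"claw": 0.2}
    - {"tx": 11,"ty": -13,"tz": 0,"ax": 0,"ay": 0,"az": 8,"claw": 0.2}
    - {"tx": 11,"ty": -13,"tz": 0,"ax": 0,"ay": 0,"az": 8,"claw": 0.2}
    - {"tx": 11,"ty": -13,"tz": 0,"ax": 0,"ay": 0,"az": 8,"claw": 0.2}
    - {"tx": 11,"ty": -13,"tz": 0,"ax": 0,"ay": 0,"az": 8,"claw": 0.2}
    - {"tx": 11,"ty": -13,"tz": 0,"ax": 0,"ay": 0,"az": 8,"claw": 0.2}
    - {"tx": 0,"ty": 0,"tz": 0,"ax": 0,"ay": 0,"az": 2,"claw": 0.2}
    - {"tx": 0,"ty": 0,"tz": 0,"ax": 0,"ay": 0,"az": 0,"claw": 0.2}
  newtons: 20

```text
time_s: 21.3
tcp_pos: [0.6466, -0.1786, 0.291]
eef_rot: [-180.0, 0.1, 12.9]
contact_force: [-0.6, -0.2, -0.1]
gripper_width: 0.0528
```

>>> step_arm:
  increments:
    - {"tx": 2,"ty": 10.5,"tz": 0,"ax": 0,"ay": 0,"az": 0,"claw": 0.2}
    - {"tx": 0,"ty": 0,"tz": -30,"ax": 0,"ay": 0,"az": 0,"claw": 0.2}
    - {"tx": 0,"ty": 0,"tz": -30,"ax": 0,"ay": 0,"az": 0,"claw": 0.2}
    - {"tx": 0,"ty": 0,"tz": -20,"ax": 0,"ay": 0,"az": 0,"claw": 0.2}
    - {"tx": 0,"ty": 0,"tz": -9,"ax": 0,"ay": 0,"az": 0,"claw": 0.2}
    - {"tx": 0,"ty": 0,"tz": 0,"ax": 0,"ay": 0,"az": 0,"claw": 0.2}
    - {"tx": 0,"ty": 0,"tz": 0,"ax": 0,"ay": 0,"az": 0,"claw": 0.2}

```text
time_s: 22.0
tcp_pos: [0.6495, -0.1678, 0.2038]
eef_rot: [180.0, -0.1, 13.1]
contact_force: [0.4, 1.2, -0.5]
gripper_width: 0.0528
```

```bash
python3 chk.py 8
```

```text
stem n 183 x -108.0279443496932 yaw err deg 0.20783906582081338 y at x=-75 0.08293537498142728 y at 0 0.35499726926192304
stem z 70.1679167408182
lever grip [  5.26018187  88.1237144  205.79865384]
```

View pics/chk8.png

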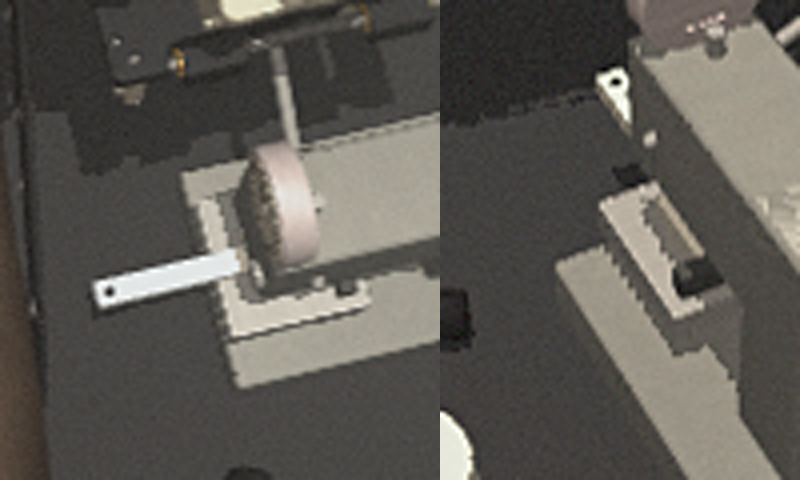

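The coupon is still square and centred (stem end -108.0, within a pixel). I grip the lever and lower it along its arc.

>>> step_arm:
  increments:
    - {"tx": 0,"ty": 0,"tz": -3,"ax": 0,"ay": 0,"az": 0,"claw": 0.2}
    - {"tx": 0,"ty": 0,"tz": 0,"ax": 0,"ay": 0,"az": 0,"claw": -1}
    - {"tx": 0,"ty": 0,"tz": 0,"ax": 0,"ay": 0,"az": 0,"claw": -1}
    - {"tx": 0,"ty": 0,"tz": 0,"ax": 0,"ay": 0,"az": 0,"claw": -1}
    - {"tx": 0,"ty": 0,"tz": 0,"ax": 0,"ay": 0,"az": 0,"claw": -1}
    - {"tx": 0,"ty": 0,"tz": 0,"ax": 0,"ay": 0,"az": 0,"claw": -1}
  newtons: 20

```text
time_s: 22.7
tcp_pos: [0.6489, -0.1682, 0.1996]
eef_rot: [180.0, -0.0, 13.1]
contact_force: [-0.1, 0.4, -1.0]
gripper_width: 0.0216
```

>>> step_arm:
  increments:
    - {"tx": 5,"ty": 1,"tz": -10,"ax": 0,"ay": 0,"az": 0,"claw": -1}
    - {"tx": 4,"ty": 1,"tz": -11,"ax": 0,"ay": 0,"az": 0,"claw": -1}
    - {"tx": 3,"ty": 0.7,"tz": -12,"ax": 0,"ay": 0,"az": 0,"claw": -1}
    - {"tx": 2,"ty": 0.5,"tz": -12,"ax": 0,"ay": 0,"az": 0,"claw": -1}
    - {"tx": 1,"ty": 0.3,"tz": -12,"ax": 0,"ay": 0,"az": 0,"claw": -1}
    - {"tx": 0,"ty": 0,"tz": -12,"ax": 0,"ay": 0,"az": 0,"claw": -1}
    - {"tx": -1,"ty": -0.2,"tz": -12,"ax": 0,"ay": 0,"az": 0,"claw": -1}
    - {"tx": -2,"ty": -0.5,"tz": -12,"ax": 0,"ay": 0,"az": 0,"claw": -1}
    - {"tx": -3,"ty": -0.5,"tz": -12,"ax": 0,"ay": 0,"az": 0,"claw": -1}
    - {"tx": -4,"ty": -1,"tz": -9,"ax": 0,"ay": 0,"az": 0,"claw": -1}
    - {"tx": 0,"ty": 0,"tz": 0,"ax": 0,"ay": 0,"az": 0,"claw": -1}

```text
time_s: 23.8
tcp_pos: [0.6545, -0.1668, 0.0839]
eef_rot: [180.0, -0.1, 13.1]
contact_force: [8.0, -0.8, -5.2]
gripper_width: 0.022
```

>>> step_arm:
  increments:
    - {"tx": 0,"ty": 0,"tz": 0,"ax": 0,"ay": 0,"az": 0,"claw": -1}
    - {"tx": 0,"ty": 0,"tz": -1.5,"ax": 0,"ay": 0,"az": 0,"claw": -1}
    - {"tx": 0,"ty": 0,"tz": 0,"ax": 0,"ay": 0,"az": 0,"claw": -1}

```text
time_s: 24.1
tcp_pos: [0.6543, -0.1668, 0.0834]
eef_rot: [180.0, -0.1, 13.1]
contact_force: [6.6, -1.4, -3.5]
gripper_width: 0.0217
```

>>> step_arm:
  increments:
    - {"tx": -0.5,"ty": 0,"tz": -1.5,"ax": 0,"ay": 0,"az": 0,"claw": -1}
    - {"tx": 0,"ty": 0,"tz": 0,"ax": 0,"ay": 0,"az": 0,"claw": -1}

```text
time_s: 24.3
tcp_pos: [0.6541, -0.1669, 0.0827]
eef_rot: [180.0, -0.1, 13.1]
contact_force: [7.1, -1.3, 0.5]
gripper_width: 0.0216
```

>>> step_arm:
  increments:
    - {"tx": 1,"ty": 0,"tz": -1.5,"ax": 0,"ay": 0,"az": 0,"claw": -1}
    - {"tx": 0,"ty": 0,"tz": 0,"ax": 0,"ay": 0,"az": 0,"claw": -1}

```text
time_s: 24.5
tcp_pos: [0.6541, -0.167, 0.0823]
eef_rot: [180.0, -0.0, 13.1]
contact_force: [-1.1, 1.0, 10.4]
gripper_width: 0.0218
```

>>> step_arm:
  increments:
    - {"tx": 0,"ty": 0,"tz": -1.5,"ax": 0,"ay": 0,"az": 0,"claw": -1}
    - {"tx": 0,"ty": 0,"tz": 0,"ax": 0,"ay": 0,"az": 0,"claw": -1}

```text
time_s: 24.7
tcp_pos: [0.6541, -0.167, 0.0821]
eef_rot: [179.9, -0.0, 13.1]
contact_force: [-4.9, 1.7, 19.3]
gripper_width: 0.0217
```

>>> step_arm:
  increments:
    - {"tx": 0,"ty": 0,"tz": 1,"ax": 0,"ay": 0,"az": 0,"claw": -0.2}
    - {"tx": 0,"ty": 0,"tz": 0,"ax": 0,"ay": 0,"az": 0,"claw": 0.2}
    - {"tx": 0,"ty": 0,"tz": 0,"ax": 0,"ay": 0,"az": 0,"claw": 0.2}
    - {"tx": 0,"ty": 0,"tz": 0,"ax": 0,"ay": 0,"az": 0,"claw": 0.2}
    - {"tx": 0,"ty": 0,"tz": 20,"ax": 0,"ay": 0,"az": 0,"claw": 0.2}
    - {"tx": 0,"ty": 0,"tz": 40,"ax": 0,"ay": 0,"az": 0,"claw": 0.2}
    - {"tx": 0,"ty": 0,"tz": 45,"ax": 0,"ay": 0,"az": 0,"claw": 0.2}
    - {"tx": 0,"ty": 0,"tz": 45,"ax": 0,"ay": 0,"az": 0,"claw": 0.2}
    - {"tx": 0,"ty": 0,"tz": 45,"ax": 0,"ay": 0,"az": 0,"claw": 0.2}
    - {"tx": 0,"ty": 40,"tz": 5,"ax": 0,"ay": 0,"az": 0,"claw": 0.2}
    - {"tx": 0,"ty": 45,"tz": 0,"ax": 0,"ay": 0,"az": 0,"claw": 0.2}
    - {"tx": 0,"ty": 45,"tz": 0,"ax": 0,"ay": 0,"az": 0,"claw": 0.2}

```text
time_s: 25.9
tcp_pos: [0.654, -0.0358, 0.2806]
eef_rot: [-180.0, -0.0, 13.0]
contact_force: [0.5, 0.7, -0.6]
gripper_width: 0.0529
```

>>> step_arm:
  increments:
    - {"tx": 0,"ty": 45,"tz": 0,"ax": 0,"ay": 0,"az": 0,"claw": 0.2}
    - {"tx": 0,"ty": 45,"tz": 0,"ax": 0,"ay": 0,"az": 0,"claw": 0.2}
    - {"tx": 0,"ty": 30,"tz": 0,"ax": 0,"ay": 0,"az": 0,"claw": 0.2}
    - {"tx": 0,"ty": 0,"tz": 0,"ax": 0,"ay": 0,"az": 0,"claw": 0.2}

```text
time_s: 26.3
tcp_pos: [0.654, 0.087, 0.2797]
eef_rot: [-180.0, 0.1, 13.3]
contact_force: [0.0, -0.8, 0.4]
gripper_width: 0.0521
```

```bash
python3 chk.py 9
```

```text
stem n 184 x -108.0279443496932 yaw err deg 0.046685424558467054 y at x=-75 0.11157408480853938 y at 0 0.17268517617563225
stem z 70.37335677037476
lever grip [-0.94160511 95.31733603 90.98173416]
```

View pics/chk9.png

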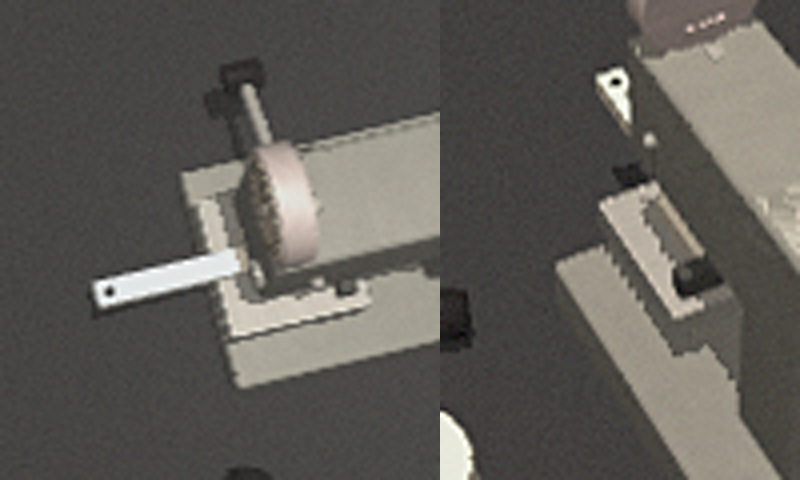

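View pics/top9.png

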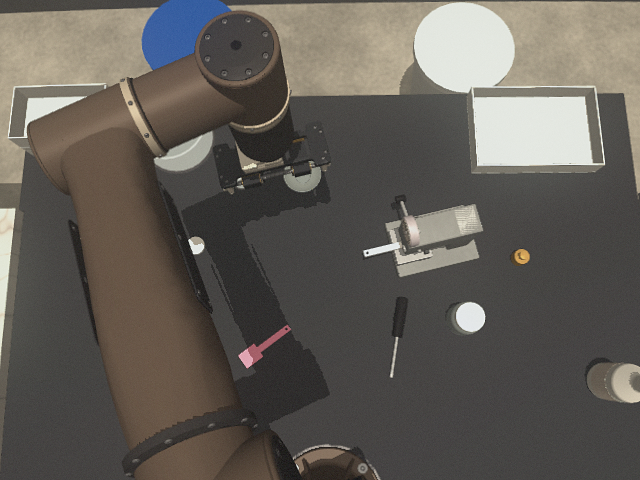

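```bash
python3 -c "
from h import *
c=load('top');g=w2g(cloud(c));m=(np.abs(g[...,0])<30)&(g[...,1]>75)&(g[...,1]<125)&(g[...,2]>40)&(g[...,2]<130)
print(np.nanpercentile(g[m],[2,50,98],axis=0).round(1)); print(r.close_job())"
```

```text
[[-10.6  77.5  81.8]
 [ -0.6  95.   91.6]
 [ 10.9 105.8  96.2]]
the job is handed in; nothing more can be done
None
```

The square-headed coupon is on the gauge table with the lever fully lowered, and the job was handed in at about 26.4 s of the 67 s allowed.

I raised the lever to its stop (17 N felt) and drew the coupon out of the rack by its head. After putting it down I took it again by the stem and set it against the stop bar. A light push on the stem end (about 9 N) seated it there, and then I lowered the lever to its stop (19 N felt).

**Last checks:**
- **Squareness and centring:** the stem is square to the gauge within about 0.05–0.2° and centred within about 0.2 mm.
- **Height:** the stem's top face is at z 70 mm, so the coupon lies flat on the table.
- **Lever:** the grip is back at its starting place within about 2 mm; the camera put it slightly lower than at the start. The gripper is clear of everything.
- **Other objects:** I never touched the round coupon or the other things. In the last picture the arm hid some of them, so I could not check every one.

**Disagreement:** the stem end read x = -108.0 mm in the camera against -107.5 mm nominal, which is within a pixel. I could not see the foot on the coupon or the head end at the stop bar directly, so flushness rests on the contact forces.

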